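# Index the soldering fixture table one station with its worm handwheel

## Task

Index the rotary soldering table by one station: move the red-headed stop pin from the hole it stands in to the next hole and push it fully down, then wind the red-handled handwheel clockwise (seen from above), two to three turns, until the brass screw in the table's yellow stop finger rests against the pin. Feel for the contact and stop as soon as it bears lightly on the pin, so that it still presses lightly when you have let go; do not force it, turn the table only by the handwheel, and leave the other things on the bench alone.

Things in the scene. Friction and masses are not known exactly. Their poses are not given: they have to be found in the camera images.
- stage: Fixed indexing stage: aluminium base 185 x 370 mm, origin at the bench under its middle, z up. Its +y half carries the turntable (axis at x 0, y +85 mm), its -y half the grey gearbox (100 x 100 mm, top 65 mm above the bench) with the handwheel. At its +x edge, beside the turntable, a dark steel block (55 x 150 mm, top 34 mm above the bench) has the two pin holes.
- hole_now (a point): Centre of the mouth of the round blind hole in which the stop pin starts: 11.2 mm wide with a 2 mm chamfer, 30 mm deep, mouth 34 mm above the bench, 105 mm from the turntable's axis.
- hole_next (a point): Centre of the mouth of the next hole, the same size, 45 degrees further counter-clockwise (seen from above) round the turntable's axis, also at 105 mm from it.
- pin: Loose steel stop pin, about 60 g, upright: shank 10 mm in diameter and 61 mm long with a chamfered foot, then a red round head 16 mm in diameter and 30 mm tall; 91 mm in all. Origin at the middle of its foot, z along the pin to the head. Seated, its foot is 30 mm below the hole's mouth (4 mm above the bench), its head 65 to 95 mm above the bench; it has about 0.6 mm of play all round.
- turntable: Aluminium turntable, 180 mm in diameter, top 52 mm above the bench, with a low green fixture of coils (up to 76 mm above the bench). Origin on its vertical axis, 36 mm above the bench; x points along its yellow stop finger. Driven through a 15:1 worm: 15 turns of the handwheel clockwise turn it once counter-clockwise, 1 rad of the wheel moves the finger 7 mm at the pin.
- finger_tip (a point): Middle of the top edge of the yellow stop finger's outer end: a bar 14 mm wide, reaching 113 mm from the turntable's axis, 42 to 54 mm above the bench. A brass stop screw, 8 mm thick, stands out of its counter-clockwise side, 2 to 14 mm proud (differs, not measured); its end meets the pin. The finger starts 0.3 to 0.64 rad clockwise of hole_now. Contact is stiff: roughly 10 to 20 N per mm.
- wheel_axis (a point): On the vertical axis of the handwheel (black, 90 mm in diameter, 10 mm thick) at its top face, 85 mm above the bench. It turns with a steady drag of about 4 N at the handle; once the stop screw touches the pin, the drag grows by some 20 N per rad, and each 1 N more at the handle puts about 4.5 N on the pin. Released, it does not run back while the screw presses with under about 18 N.
- handle_mid (a point): Middle of the red upright handle on the handwheel, a round post 20 mm in diameter and 40 mm tall (85 to 125 mm above the bench), 32 mm from the wheel's axis; it spins freely on the wheel, so it can be held with the fingers at a fixed heading while it is led round the circle.
- parts_bin: Loose blue open bin, 160 x 110 x 60 mm, origin under its middle. Not to be moved.
- tip_pot: Loose dark steel pot, 64 mm wide and 50 mm tall, origin under its middle. Not to be moved.
- driver: Loose screwdriver lying on the bench, along its x axis. Not to be moved.

How it is judged:
On the way, in this order (a step that is already met when the one before it is completed fails the run):
1. the stop pin stands fully down in the next hole (horizontal distance between pin and hole_next below 0.004 m and z of pin in the frame of hole_next below -0.0275 m and angle between pin's own z axis and vertical below 0.14 rad), for 0.2 s.
2. the stop screw of the finger bears on the pin (contact force between pin and turntable above 1.5 N), for 0.2 s.
At the end, for the whole second after the job is handed in: The stop pin stands fully down (within 2.5 mm) and upright (within 8 degrees) in the next hole, and the turntable stands still with its stop screw pressing on the pin with more than 1.5 N (all of step 1 and contact force between pin and turntable above 1.5 N and angular speed of turntable below 0.02 rad/s); the robot touches nothing.
It fails at once if the stop finger's screw is forced against the pin (more than 25 N) (contact force between pin and turntable above 25 N).
It fails at once if the robot pushes the turntable itself (contact force between any of the fingers, the arm and turntable above 4 N).
It fails at once if the parts bin, the pot or the screwdriver is moved by more than 20 mm (distance of any of parts_bin, tip_pot, driver from where it was at the start of the episode above 0.02 m).
It also fails if it takes over 72 s, if anything falls off the work surface, if the arm or the gripper's body presses on something with over 40 N, if the wrist force passes 120 N, or if a joint passes its speed limit or range.

## Robot

A 7-joint arm with a two-finger parallel gripper is mounted at the origin on the work surface. World frame = base frame: x ahead of the robot, y to its left, z up, the work surface at z = 0. Lengths are in m, angles in rad, forces in N, time in s.
With the tool pointing down it reaches from about 0.425 to 0.925 m from the base axis. Payload 6.8 kg.
Tool frame: the origin (TCP) lies on the mounting face of the last link; the fingertips stand 173 mm ahead of it and the grasp point (between the pads) lies 155 mm ahead of it; z points along the fingers, y is the line along which they close (so a half turn about z gives the same grasp; the last joint's range is limited). The gripper opens to 85 mm and grips with 20 to 120 N. Pads are 22 mm wide; open, the fingers measure 114 mm over their backs; the gripper's body (76 mm by 85 mm) begins 54 mm behind the grasp point. The pads swing forward as they close: fully open they stand 13 mm farther back than shut.
Start: joints at [-1.352, 0.477, 0.022, 1.555, -0.011, 1.109, -0.083], TCP at [0.217, 0.639, 0.405] pointing down, gripper open.
Joint ranges: [-2.96, 2.96], [-0.34, 2.1], [-1.41, 1.46], [0.24, 2.44], [-1.37, 4.51], [0.17, 1.92], [-2.96, 2.96]. Speed limits (rad/s): [2.39, 2.39, 3.14, 3.14, 3.14, 3.14, 3.14].

## Interface

Orientations are given as a unit quaternion [w, x, y, z].
In Python, from station import bot gives the robot as it stands. The module is installed in compiled form; this text tells all that it offers.
- The arm moves only by the shell command python3 -m pendant 'ROWS' [FORCE]. ROWS is JSON, a list of rows, each a list of 5 numbers: the finger opening in m, from 0 to 0.0854, then the shift along the tool's x, y, z in m, then the turn about the tool's z in degrees. In form: [[jaw, x, y, z, yaw], ...]. A call has 1 to 12 rows; each row shifts and turns the commanded pose from where the row before left it, along the tool's axes as they then stand; what a row does not reach is not made up. A row lasts 1/12 s, in which the tool goes at most 41.7 mm and 7.16 degrees, less where a joint would pass 70% of its speed; a pose out of reach is approached as far as the arm can. A call with a gripper value outside its range is refused whole. The fingers move at their own pace and stop on an object; FORCE is the grip in N (left out, the last holds). Time passes only in rows, so rows that do not move let the fingers close. It gives the time, the measured TCP pose, the force, the opening and the grip force at its end, in the units of the state.
- bot.get_obs(): the state, without advancing time (a new reading comes with each control period).
- bot.read_camera(name): name is "side" or "top" or "wrist"; returns (picture, depth): 400x640x3 uint8, blue, green, red; 400x640 float32, m along the optical axis (not along the pixel's ray), 0 where there is no reading.
- bot.camera_model(name): a dict with "intrinsics" (3x3 intrinsics, pixels), "R" (3x3) and "t" (3): a world point X has camera coordinates R X + t. Camera axes: x right, y down, z forward; pixel columns grow to the right and rows downward; lengths in m; the calibration is good to about 2 mm. The wrist camera is an equidistant fisheye: a pixel r from the principal point sees the ray r / f radians off the axis. A picture is of the moment at which its call begins: read the wrist's pose just before it. camera_model takes no time and is no camera call; for the wrist camera it gives the pose at the moment of the call.
- bot.hand_in(): hands the job in; it is judged then, once.
Trained networks look in the newest picture that a camera, given by its name, has taken for a name from the list of things; names that differ only in an ending like _2 or _b are one class to them, and where a whole thing is asked for, a point or a joint stands for the part that bears it (a point fixed in the world has none). Each returns a list of dicts, best first, with "score" (0 to 1); they miss things now and then, are a little off and sometimes report something else, mostly with a low value. They report only what shows in the picture. A call takes as long as a camera call.
- bot.boxes_of(name, camera): "at" ([column, row] in pixels, amid what is visible of it).
- bot.trace(name, camera): "mask" (400x640 bool, what is visible of it) and "at" ([column, row] in pixels, amid what is visible of it).
- bot.pinpoint(name, camera): "at" ([column, row] in pixels: a listed point, or the origin of a listed thing).
The state is a dict: "t": time; "q": joint angles; "joint_vel": joint speeds; "joint_torque": joint torques, N m; "eef_pos": TCP position; "tool_rot": TCP orientation; "contact_force": force on the tool from outside, world axes, zero at the start; "torque": the same for the moment, N m; "gripper_width": opening from 0.0 (shut) to 1.0 (fully open); "grasp_force": force on a finger pad.
Only numpy, scipy, OpenCV 4.12 (cv2) and the standard library are available. Lean on these libraries where they do the work, as an engineer would, in place of code of your own. Each camera call takes 0.05 s, during which the arm holds its last target. There are 200 camera calls.

## Working session

There is one attempt and no reset: what is moved stays moved. The work goes in short steps, Python scripts to look and compute and a shell command to move; the robot and the scene stay as the last step left them, time stands still between calls to the robot, and variables do not carry over. Pictures are saved under pics/ and viewed, at most 10 in all, crops included, and the job is handed in when it is done.

```bash
mkdir -p pics; cat > h.py <<'E'
import numpy as np,cv2
from station import bot
def ray(name,px):
    m=bot.camera_model(name);K=np.array(m["intrinsics"]);R=np.array(m["R"]);t=np.array(m["t"])
    u=(px[0]-K[0,2])/K[0,0];v=(px[1]-K[1,2])/K[1,1]
    if name=="wrist":
        r=np.hypot(u,v);s=np.sin(r)/r if r>1e-9 else 1
        d=np.array([u*s,v*s,np.cos(r)])
    else: d=np.array([u,v,1.])
    return -R.T@t,R.T@d
def atz(name,px,z):
    c,d=ray(name,px);return c+d*(z-c[2])/d[2]
def proj(name,X):
    m=bot.camera_model(name);K=np.array(m["intrinsics"]);p=np.array(m["R"])@X+np.array(m["t"])
    if name=="wrist":
        r=np.hypot(p[0],p[1]);th=np.arctan2(r,p[2]);p=np.array([p[0]/r*th,p[1]/r*th,1])
    return (K@(p/p[2]))[:2]
E
python3 - <<'E'
from h import *
np.set_printoptions(precision=4,suppress=True)
Z={"hole_now":.034,"hole_next":.034,"pin":.004,"turntable":.036,"finger_tip":.054,"wheel_axis":.085,"handle_mid":.105,"stage":0}
o=bot.get_obs();print(o["eef_pos"],o["tool_rot"],o["t"])
for c in ["top","side"]:
    im,d=bot.read_camera(c);cv2.imwrite(f"pics/{c}0.png",im)
    for n,z in Z.items():
        for r in bot.pinpoint(n,c)[:2]:
            print(c,n,round(r["score"],2),np.round(r["at"],1),atz(c,r["at"],z))
E
```

```text
[0.2166 0.639  0.4037] [-0.0001  0.1626  0.9867 -0.0009] 0.0
top hole_now 0.78 [290.6 163.6] [0.6045 0.0768 0.034 ]
top hole_next 0.81 [264.7 165.9] [0.597  0.1548 0.034 ]
top pin 0.59 [292.3 167. ] [0.602  0.0731 0.004 ]
top turntable 0.78 [282.  195.3] [0.5064 0.1007 0.036 ]
top finger_tip 0.7 [303.  161.2] [0.6065 0.0388 0.054 ]
top wheel_axis 0.87 [345.2 185.3] [ 0.5267 -0.0842  0.085 ]
top handle_mid 0.41 [358.3 179.9] [ 0.5381 -0.1201  0.105 ]
top stage 0.7 [315.5 193.2] [0.5209 0.0012 0.    ]
side hole_now 0.68 [340.8 205.2] [0.6058 0.073  0.034 ]
side hole_next 0.63 [304.3 205.1] [0.5138 0.1105 0.034 ]
side hole_next 0.59 [325.9 193.2] [0.5903 0.1434 0.034 ]
side pin 0.59 [339.4 230.9] [0.5732 0.005  0.004 ]
side turntable 0.59 [304.2 203.3] [0.5155 0.116  0.036 ]
side finger_tip 0.91 [345.  205.5] [0.6039 0.0412 0.054 ]
side wheel_axis 0.76 [338.7 230.9] [ 0.5296 -0.0899  0.085 ]
side handle_mid 0.58 [348.  231.1] [ 0.5386 -0.1221  0.105 ]
side stage 0.85 [321.7 237.4] [0.5219 0.0014 0.    ]
side stage 0.24 [351.9 231.5] [ 0.6049 -0.0048  0.    ]
```

View pics/top0.png

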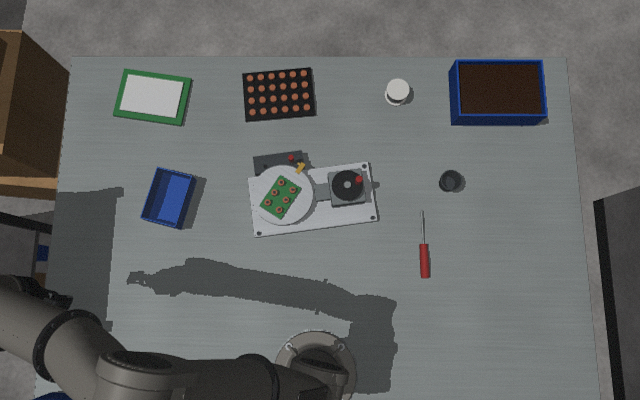

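View pics/side0.png

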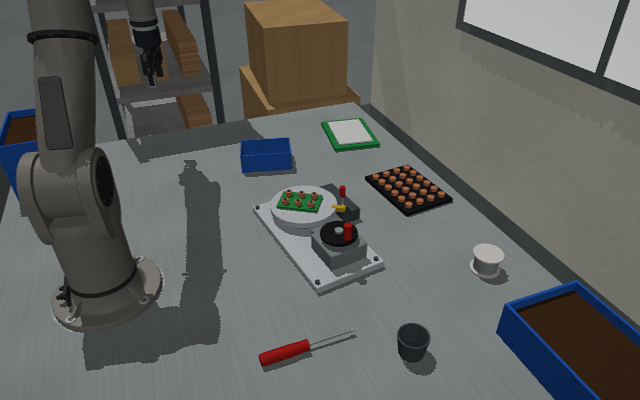

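```bash
python3 -m pendant '[[0.05,-0.03,-0.0225,0.003,0],[0.05,-0.03,-0.0225,0.003,0],[0.05,-0.03,-0.0225,0.003,0],[0.05,-0.03,-0.0225,0.003,0],[0.05,-0.03,-0.0225,0.003,0],[0.05,-0.03,-0.0225,0.003,0],[0.05,-0.03,-0.0225,0.003,0],[0.05,-0.03,-0.0225,0.003,0],[0.05,-0.03,-0.0225,0.003,0],[0.05,-0.03,-0.0225,0.003,0],[0.05,-0.03,-0.0225,0.003,0],[0.05,-0.03,-0.0225,0.003,0]]' 40
python3 -m pendant '[[0.05,-0.03,-0.0225,0.003,0],[0.05,-0.03,-0.0225,0.003,0],[0.05,-0.03,-0.0225,0.003,0],[0.05,-0.03,-0.0225,0.003,0],[0.05,-0.03,-0.0225,0.003,0],[0.05,0,0,0,0],[0.05,0,0,0,0]]'
cat > look.py <<'E'
from h import *
import sys
np.set_printoptions(precision=4,suppress=True)
Z={"hole_now":.034,"hole_next":.034,"pin":.004,"turntable":.036,"finger_tip":.054,"wheel_axis":.085,"handle_mid":.105}
o=bot.get_obs();print(o["eef_pos"],o["tool_rot"],o["t"])
im,d=bot.read_camera("wrist");cv2.imwrite(f"pics/{sys.argv[1]}.png",im)
for n in sys.argv[2:]:
    for r in bot.pinpoint(n,"wrist")[:2]: print(n,round(r["score"],2),np.round(r["at"],1),atz("wrist",r["at"],Z[n]))
# red blobs (raised heads): centroid at top height
hsv=cv2.cvtColor(im,cv2.COLOR_BGR2HSV);mk=((hsv[...,0]<6)|(hsv[...,0]>174))&(hsv[...,1]>150)&(hsv[...,2]>60)
n,l,s,c=cv2.connectedComponentsWithStats(mk.astype(np.uint8))
for i in range(1,n):
    if s[i,4]>60: print("red",s[i],c[i],atz("wrist",c[i],.095),atz("wrist",c[i],.125))
E
python3 look.py w1 hole_now hole_next pin turntable finger_tip wheel_axis handle_mid
```

```text
t: 1.9
eef_pos: [0.4717, 0.2664, 0.3689]
tool_rot: [0.0, 0.163, 0.987, 0.0]
contact_force: [-0.0, -0.5, -0.5]
gripper_width: 0.589
grasp_force: 0.0
t: 2.48
eef_pos: [0.5779, 0.1105, 0.3536]
tool_rot: [0.0, 0.165, 0.986, -0.0]
contact_force: [0.0, 0.4, -0.8]
gripper_width: 0.59
grasp_force: 0.0
[0.5779 0.1105 0.3536] [ 0.0003  0.1653  0.9862 -0.0005] 2.4833
hole_now 0.94 [292.9 225.8] [0.609  0.0769 0.034 ]
hole_next 0.78 [365.3 188.7] [0.5947 0.1578 0.034 ]
pin 0.86 [294.6 212.7] [0.6057 0.0787 0.004 ]
turntable 0.74 [283.4 119.1] [0.5062 0.1054 0.036 ]
turntable 0.68 [ 38.3 261. ] [ 0.5477 -0.3264  0.036 ]
finger_tip 0.74 [253.5 234.5] [0.5984 0.0425 0.054 ]
finger_tip 0.64 [ 37.7 263.7] [ 0.5483 -0.3031  0.054 ]
wheel_axis 0.68 [107.3 219.2] [ 0.5289 -0.0875  0.085 ]
wheel_axis 0.62 [278.3 118.8] [0.5045 0.1073 0.085 ]
handle_mid 0.67 [ 87.3 239.7] [ 0.5372 -0.108   0.105 ]
red [  0  95  13  58 364] [  4.1374 130.0989] [ 0.3818 -0.1942  0.095 ] [ 0.3979 -0.1503  0.125 ]
red [ 66 228  36  33 583] [ 82.6346 243.2058] [ 0.5402 -0.1292  0.095 ] [ 0.5355 -0.0939  0.125 ]
red [279 231  20  30 462] [288.9069 245.9545] [0.6028 0.0809 0.095 ] [0.5899 0.0886 0.125 ]
```

View pics/w1.png

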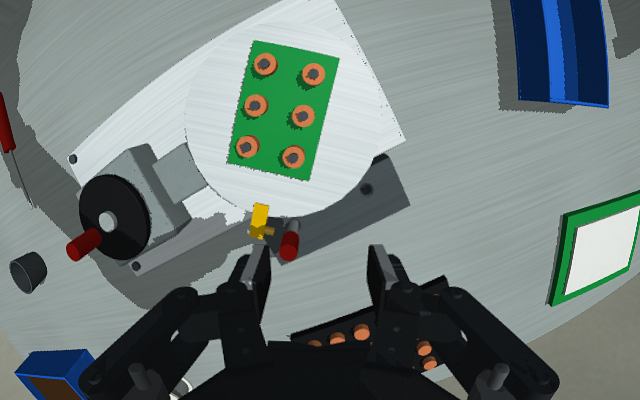

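```bash
python3 -m pendant '[[0.05,-0.019,-0.0107,0.015,0],[0.05,-0.0186,-0.0107,0.015,0],[0.05,0,0,0.02,0],[0.05,0,0,0.01,0],[0.05,0,0,0,0],[0.05,0,0,0,0]]'
python3 look.py w2 hole_now hole_next finger_tip wheel_axis handle_mid pin
```

```text
t: 3.38
eef_pos: [0.6052, 0.082, 0.2935]
tool_rot: [-0.001, 0.162, 0.987, -0.0]
contact_force: [0.5, 0.2, 1.0]
gripper_width: 0.588
grasp_force: 0.0
[0.6052 0.082  0.2935] [-0.0007  0.162   0.9868 -0.    ] 3.3833
hole_now 0.92 [308.6 213.7] [0.6115 0.0729 0.034 ]
hole_next 0.8 [400.9 169.3] [0.6002 0.1523 0.034 ]
finger_tip 0.75 [261.1 228.6] [0.605  0.0381 0.054 ]
wheel_axis 0.91 [ 74.9 204.2] [ 0.531  -0.0915  0.085 ]
handle_mid 0.71 [ 45.7 233.7] [ 0.5401 -0.12    0.105 ]
red [ 22 215  45  41 773] [ 41.5537 232.9211] [ 0.5381 -0.1399  0.095 ] [ 0.5373 -0.096   0.125 ]
red [293 219  26  40 839] [306.2527 239.2002] [0.6056 0.0745 0.095 ] [0.5928 0.0802 0.125 ]
```

View pics/w2.png

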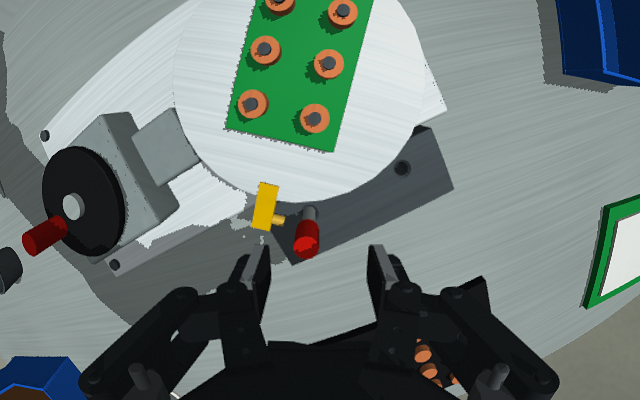

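```bash
python3 -m pendant '[[0.05,0,0,0,0],[0.05,0,0,0,0],[0.05,0,0,0,0]]'
python3 look.py w3 hole_now hole_next finger_tip; python3 -c "
from h import *
print(bot.get_obs()['eef_pos'],bot.get_obs()['tool_rot'])"
```

```text
t: 3.98
eef_pos: [0.6056, 0.081, 0.2938]
tool_rot: [0.0, 0.163, 0.987, 0.0]
contact_force: [-0.3, -0.8, -0.2]
gripper_width: 0.584
grasp_force: 0.0
[0.6056 0.081  0.2938] [0.0001 0.1627 0.9867 0.0001] 3.9833
hole_now 0.91 [313.4 211.4] [0.61   0.0761 0.034 ]
hole_next 0.58 [308.8 196.7] [0.5975 0.0766 0.034 ]
hole_next 0.57 [403.5 166.3] [0.5976 0.1536 0.034 ]
finger_tip 0.78 [263.3 225.3] [0.6019 0.0402 0.054 ]
finger_tip 0.65 [ 12.9 258. ] [ 0.5479 -0.2921  0.054 ]
red [ 22 214  46  42 786] [ 42.2659 231.9936] [ 0.5372 -0.1376  0.095 ] [ 0.5366 -0.094   0.125 ]
red [294 217  26  41 841] [307.3936 237.4043] [0.604  0.0753 0.095 ] [0.5914 0.0808 0.125 ]
[0.60561937 0.08095886 0.29364591] [-3.15514224e-05  1.62695744e-01  9.86676286e-01 -1.83220683e-05]
```

```bash
python3 -m pendant '[[0.05,-0.004,-0.0045,0.01,0],[0.05,0,0,0.02,0],[0.05,0,0,0.02,0],[0.05,0,0,0.006,0],[0.05,0,0,0,0],[0.05,0,0,0,0]]'
python3 -m pendant '[[0.0,0,0,0,0],[0.0,0,0,0,0],[0.0,0,0,0,0],[0.0,0,0,0,0],[0.0,0,0,0,0],[0.0,0,0,0,0]]' 40
python3 look.py w4
```

```text
t: 4.68
eef_pos: [0.6081, 0.0751, 0.2375]
tool_rot: [-0.0, 0.163, 0.987, -0.0]
contact_force: [0.9, 0.8, 0.0]
gripper_width: 0.586
grasp_force: 0.0
t: 5.18
eef_pos: [0.6084, 0.0747, 0.2387]
tool_rot: [0.001, 0.163, 0.987, -0.0]
contact_force: [-1.7, -2.7, 5.4]
gripper_width: 0.17
grasp_force: 39.0
[0.6084 0.0747 0.2387] [ 0.0007  0.163   0.9866 -0.0001] 5.1833
red [  0 235  24  25 332] [  9.1958 245.759 ] [ 0.5358 -0.112   0.095 ] [ 0.536  -0.0556  0.125 ]
red [ 302  247   34   58 1619] [318.3428 276.617 ] [0.6027 0.0773 0.095 ] [0.585  0.0833 0.125 ]
```

View pics/w4.png

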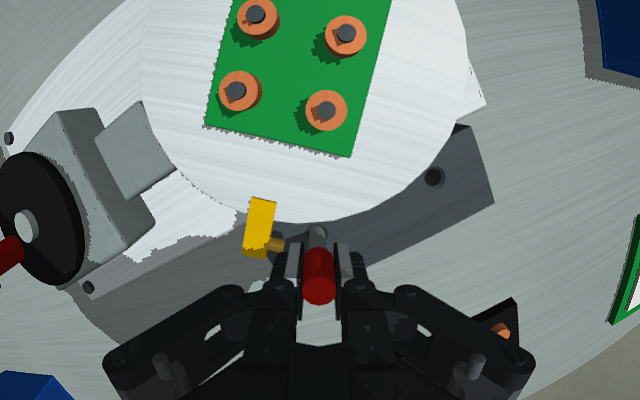

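```bash
python3 -m pendant '[[0,0,0,-0.005,0],[0,0,0,-0.015,0],[0,0,0,-0.02,0],[0,0,0,-0.01,0],[0,0.0087,0.0181,0,0],[0,0.0087,0.0181,0,0],[0,0.0087,0.0181,0,0],[0,0.0086,0.0182,0,0],[0,0,0,0,0],[0,0,0,0,0],[0,0,0,0,0],[0,0,0,0,0]]'
python3 look.py w5 hole_next hole_now
```

```text
t: 6.23
eef_pos: [0.5985, 0.1538, 0.2877]
tool_rot: [0.0, 0.164, 0.987, -0.0]
contact_force: [-0.2, -0.2, -0.1]
gripper_width: 0.174
grasp_force: 39.1
[0.5985 0.1538 0.2877] [ 0.0001  0.1635  0.9865 -0.0003] 6.2333
hole_next 0.72 [316.8 207.3] [0.5987 0.1532 0.034 ]
hole_next 0.72 [206.2 123.2] [0.51   0.0964 0.034 ]
red [  0 246  30  36 413] [ 11.9274 259.0266] [ 0.5376 -0.1328  0.095 ] [ 0.5355 -0.0749  0.125 ]
red [ 302  247   34   58 1616] [318.3243 276.5811] [0.6215 0.1469 0.095 ] [0.6039 0.1529 0.125 ]
```

View pics/w5.png

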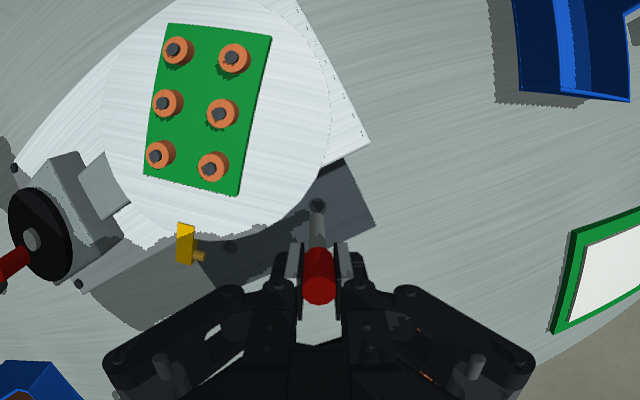

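```bash
python3 -m pendant '[[0,0,0,0.01,0],[0,0,0,0.008,0],[0,0,0,0.005,0],[0,0,0,0.003,0],[0,0,0,0,0],[0,0,0,0,0]]'
python3 -c "
from h import *
o=bot.get_obs();print(o['contact_force'],o['torque'],o['eef_pos'])"
```

```text
t: 6.88
eef_pos: [0.598, 0.1547, 0.2609]
tool_rot: [-0.001, 0.163, 0.987, -0.001]
contact_force: [-1.3, -2.3, -2.2]
gripper_width: 0.173
grasp_force: 39.2
[-1.32091861 -2.27354617 -2.21170014] [-0.55363522  0.39376406  0.0104393 ] [0.59797476 0.15471923 0.26093831]
```

```bash
python3 -m pendant '[[0,0,0,0.007,0],[0,0,0,0.007,0],[0,0,0,0.005,0],[0,0,0,0.003,0],[0,0,0,0,0],[0,0,0,0,0]]'
```

```text
t: 7.38
eef_pos: [0.598, 0.1546, 0.2388]
tool_rot: [-0.001, 0.163, 0.987, -0.001]
contact_force: [-3.8, -4.2, -0.7]
gripper_width: 0.168
grasp_force: 40.2
```

```bash
python3 -m pendant '[[0,0,0,0.0015,0],[0,0,0,0.001,0],[0,0,0,0.001,0],[0,0,0,0,0]]'
```

```text
t: 7.72
eef_pos: [0.5987, 0.154, 0.2383]
tool_rot: [0.0, 0.163, 0.987, -0.0]
contact_force: [-8.9, -6.0, 22.0]
gripper_width: 0.175
grasp_force: 42.5
```

```bash
python3 -m pendant '[[0.05,0,0,0,0],[0.05,0,0,0,0],[0.05,0,0,0,0],[0.05,0,0,-0.01,0],[0.05,0,0,-0.03,0],[0.05,0,0,-0.035,0],[0.05,0,0,-0.035,0],[0.05,-0.004,-0.035,0,0],[0.05,-0.004,-0.035,0,0],[0.05,-0.004,-0.035,0,0],[0.05,-0.004,-0.035,0,0],[0.05,-0.004,-0.035,0,0]]'
python3 -m pendant '[[0.05,-0.004,-0.035,0,0],[0.05,-0.004,-0.035,0,0],[0.05,-0.004,-0.035,0,0],[0.05,0,0,0,0],[0.05,0,0,0,0],[0.05,0,0,0,0],[0.05,0,0,0,0]]'
python3 look.py w6 wheel_axis handle_mid hole_next hole_now turntable finger_tip
```

```text
t: 8.72
eef_pos: [0.5608, -0.018, 0.347]
tool_rot: [0.001, 0.162, 0.987, 0.0]
contact_force: [0.5, -0.2, -0.3]
gripper_width: 0.585
grasp_force: 0.0
t: 9.3
eef_pos: [0.5394, -0.1186, 0.3464]
tool_rot: [0.0, 0.162, 0.987, 0.0]
contact_force: [-0.0, 0.6, 0.4]
gripper_width: 0.584
grasp_force: 0.0
[ 0.5394 -0.1186  0.3464] [0.0002 0.1615 0.9869 0.0004] 9.3
handle_mid 0.65 [314.9 213.1] [ 0.5391 -0.1206  0.105 ]
hole_next 0.88 [554.5 164.4] [0.5974 0.1483 0.034 ]
hole_next 0.64 [428.7 120.6] [0.5106 0.0004 0.034 ]
hole_now 0.57 [506.6 191.9] [0.6077 0.073  0.034 ]
turntable 0.78 [511.2  93.5] [0.506  0.0983 0.036 ]
finger_tip 0.62 [487.7 201.4] [0.6002 0.0367 0.054 ]
finger_tip 0.34 [124.3 257.9] [ 0.5408 -0.3477  0.054 ]
red [  77   26   36   79 1515] [93.5406 64.2436] [ 0.3594 -0.2581  0.095 ] [ 0.3741 -0.2359  0.125 ]
red [570 163  27  21 351] [583.0826 172.2308] [0.5884 0.1353 0.095 ] [0.5718 0.104  0.125 ]
red [ 300  192   30   44 1008] [314.7173 214.005 ] [ 0.5428 -0.1232  0.095 ] [ 0.5324 -0.1193  0.125 ]
```

View pics/w6.png

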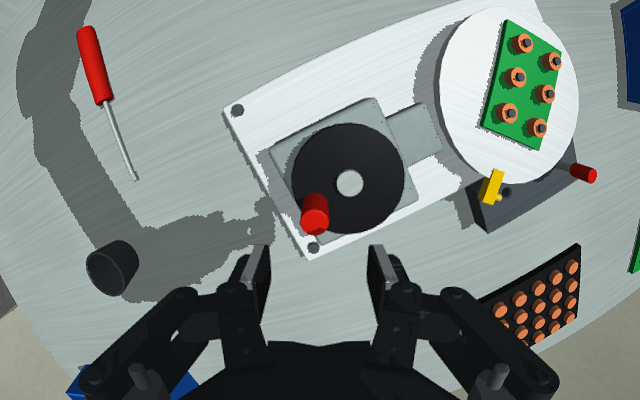

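```bash
python3 -c "
from h import *
for p in [(348,178.5),(349,183)]: print(atz('wrist',p,.085))
print(bot.get_obs()['eef_pos'],proj('wrist',np.array([.5295,-.0895,.085])))"
python3 -m pendant '[[0.05,0,-0.001,0.02,0],[0.05,0,-0.001,0.03,0],[0.05,0,0,0.02,0],[0.05,0,0,0.004,0],[0.05,0,0,0,0],[0.05,0,0,0,0],[0,0,0,0,0],[0,0,0,0,0],[0,0,0,0,0],[0,0,0,0,0],[0,0,0,0,0],[0,0,0,0,0]]' 40
```

```text
[ 0.52699027 -0.09100335  0.085     ]
[ 0.53064189 -0.09131994  0.085     ]
[ 0.53894561 -0.11971613  0.34614582] [350.81523998 180.91304973]
t: 10.65
eef_pos: [0.5387, -0.1218, 0.2736]
tool_rot: [0.001, 0.163, 0.987, 0.0]
contact_force: [-1.1, 1.0, 7.0]
gripper_width: 0.222
grasp_force: 38.9
```

```bash
python3 -c "
import numpy as np
for k in range(18):
    a=np.radians(334.3+20*k);print(k,*np.round(11.11*np.array([np.cos(a),np.sin(a)]),1))"
```

```text
0 10.0 -4.8
1 11.1 -1.1
2 10.8 2.7
3 9.2 6.3
4 6.5 9.0
5 3.0 10.7
6 -0.8 11.1
7 -4.6 10.1
8 -7.8 8.0
9 -10.0 4.8
10 -11.1 1.1
11 -10.8 -2.7
12 -9.2 -6.3
13 -6.5 -9.0
14 -3.0 -10.7
15 0.8 -11.1
16 4.6 -10.1
17 7.8 -8.0
```

```bash
python3 -m pendant '[[0,0.01,-0.0048,0,0],[0,0.0111,-0.0011,0,0],[0,0.0108,0.0027,0,0],[0,0.0092,0.0062,0,0],[0,0.0065,0.009,0,0],[0,0.003,0.0107,0,0],[0,0,0,0,0]]'
```

```text
t: 11.23
eef_pos: [0.4987, -0.0831, 0.2736]
tool_rot: [0.002, 0.162, 0.987, 0.0]
contact_force: [3.2, 3.4, 5.9]
gripper_width: 0.218
grasp_force: 40.8
```

```bash
python3 -m pendant '[[0,-0.0008,0.0111,0,0],[0,-0.0046,0.0101,0,0],[0,-0.0078,0.008,0,0],[0,-0.01,0.0048,0,0],[0,-0.0111,0.0011,0,0],[0,-0.0108,-0.0027,0,0],[0,-0.0092,-0.0062,0,0],[0,-0.0065,-0.009,0,0],[0,-0.003,-0.0107,0,0],[0,0.0008,-0.0111,0,0],[0,0.0046,-0.0101,0,0],[0,0.0078,-0.008,0,0]]'
```

```text
t: 12.23
eef_pos: [0.5396, -0.1217, 0.2737]
tool_rot: [0.002, 0.162, 0.987, 0.001]
contact_force: [2.4, 6.3, 7.1]
gripper_width: 0.215
grasp_force: 40.9
```

```bash
python3 -m pendant '[[0,0.01,-0.0048,0,0],[0,0.0111,-0.0011,0,0],[0,0.0108,0.0027,0,0],[0,0.0092,0.0062,0,0],[0,0.0065,0.009,0,0],[0,0.003,0.0107,0,0],[0,-0.0008,0.0111,0,0],[0,-0.0046,0.0101,0,0],[0,-0.0078,0.008,0,0],[0,0,0,0,0],[0,0,0,0,0]]'; python3 look.py w7 finger_tip hole_next turntable
```

```text
t: 13.15
eef_pos: [0.521, -0.0602, 0.2736]
tool_rot: [0.002, 0.162, 0.987, 0.001]
contact_force: [1.8, 2.5, 7.1]
gripper_width: 0.217
grasp_force: 41.1
[ 0.521  -0.0602  0.2736] [0.0018 0.1622 0.9868 0.0008] 13.15
finger_tip 0.92 [536.7 264.3] [0.6215 0.1049 0.054 ]
hole_next 0.68 [562.6 215. ] [0.5988 0.153  0.034 ]
turntable 0.96 [509.6 130.7] [0.5062 0.0992 0.036 ]
red [   6   61   38   90 1739] [ 23.3007 104.3042] [ 0.3666 -0.2168  0.095 ] [ 0.3833 -0.1799  0.125 ]
red [579 219  34  30 589] [595.3413 233.0034] [0.5839 0.1355 0.095 ] [0.5564 0.1008 0.125 ]
red [ 298  228   42   70 2381] [318.6472 264.1327] [ 0.5288 -0.0616  0.095 ] [ 0.5126 -0.0563  0.125 ]
```

View pics/w7.png

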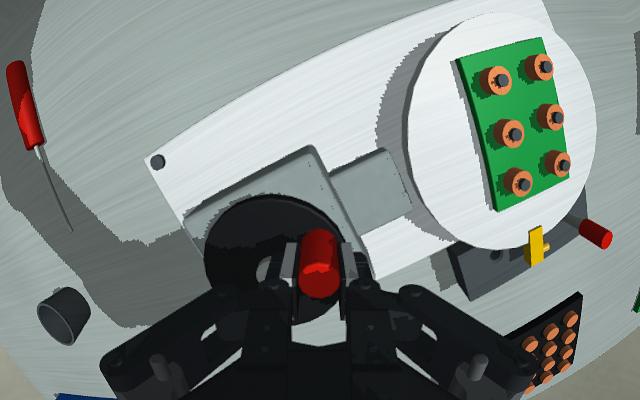

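```bash
cat > f.py <<'E'
from h import *
F=[];P=[]
for i in range(4):
    if i: bot.read_camera("wrist")
    o=bot.get_obs();F.append(o["contact_force"]);P.append(o["eef_pos"])
F=np.mean(F,0);P=np.mean(P,0);r=(P-[.5298,-.0910,0])[:2];R=np.hypot(*r);r/=R
t=np.array([r[1],-r[0]]) # clockwise tangent
th=np.degrees(np.arctan2(r[1],r[0]))
print("t%.2f theta %.1f alpha %.1f R %.4f Frad %.2f Ftan %.2f Fz %.2f"%(o["t"],th,(161.3-th)%360,R,F[:2]@r,F[:2]@t,F[2]),F)
E
python3 f.py
python3 -m pendant '[[0,-0.01,0.0048,0,0],[0,-0.0111,0.0011,0,0],[0,-0.0108,-0.0027,0,0],[0,-0.0092,-0.0062,0,0],[0,-0.0065,-0.009,0,0],[0,-0.003,-0.0107,0,0],[0,0,0,0,0]]'; python3 f.py
```

```text
t13.50 theta 106.1 alpha 55.2 R 0.0320 Frad 1.30 Ftan 3.26 Fz 5.94 [2.7737172  2.15215418 5.94372735]
t: 14.08
eef_pos: [0.5608, -0.1001, 0.2736]
tool_rot: [0.001, 0.163, 0.987, 0.0]
contact_force: [0.3, -2.7, 8.2]
gripper_width: 0.217
grasp_force: 41.0
t14.23 theta -16.2 alpha 177.5 R 0.0322 Frad 1.28 Ftan 2.53 Fz 8.05 [ 0.51990695 -2.78367083  8.05022791]
```

```bash
python3 -m pendant '[[0,0,-0.0028,0,0],[0,0.0002,-0.0028,0,0],[0,0.0005,-0.0027,0,0],[0,0.0007,-0.0027,0,0],[0,0.001,-0.0026,0,0],[0,0.0012,-0.0025,0,0],[0,0.0014,-0.0024,0,0],[0,0.0016,-0.0023,0,0]]'; python3 f.py
```

```text
t: 14.9
eef_pos: [0.5489, -0.1162, 0.2737]
tool_rot: [0.003, 0.162, 0.987, 0.0]
contact_force: [5.2, -0.5, 3.7]
gripper_width: 0.221
grasp_force: 40.8
t15.05 theta -53.8 alpha 215.1 R 0.0317 Frad 3.33 Ftan -3.14 Fz 5.58 [ 4.50014138 -0.82880729  5.58010608]
```

```bash
echo 'import sys; sys.exit(int(F[:2]@t<-4.6))' >> f.py
p="python3 -m pendant"; q(){ tail -0; }
python3 -m pendant '[[0,0.001,-0.0014,0,0],[0,0.0011,-0.0013,0,0]]' >/dev/null; python3 f.py &&
python3 -m pendant '[[0,0.0011,-0.0012,0,0],[0,0.0012,-0.0012,0,0]]' >/dev/null && python3 f.py &&
python3 -m pendant '[[0,0.0013,-0.0011,0,0],[0,0.0013,-0.001,0,0]]' >/dev/null && python3 f.py &&
python3 -m pendant '[[0,0.0014,-0.001,0,0],[0,0.0014,-0.0009,0,0]]' >/dev/null && python3 f.py &&
python3 -m pendant '[[0,0.0015,-0.0008,0,0],[0,0.0015,-0.0007,0,0]]' >/dev/null && python3 f.py
```

```text
t15.37 theta -59.8 alpha 221.1 R 0.0317 Frad 2.65 Ftan -3.50 Fz 6.24 [ 4.35770455 -0.52944079  6.23932787]
t15.68 theta -65.9 alpha 227.2 R 0.0317 Frad 1.47 Ftan -3.10 Fz 6.06 [ 3.4310211  -0.07547414  6.06417082]
t16.00 theta -72.1 alpha 233.4 R 0.0317 Frad 1.71 Ftan -3.30 Fz 6.48 [ 3.66423757 -0.61722075  6.47645521]
t16.32 theta -78.2 alpha 239.5 R 0.0317 Frad 1.07 Ftan -3.33 Fz 6.54 [ 3.47908424 -0.36846615  6.54146608]
t16.63 theta -84.3 alpha 245.6 R 0.0317 Frad 1.04 Ftan -3.35 Fz 6.81 [ 3.4404359  -0.70828842  6.81328423]
```

```bash
sed -i 's/-4.6/-4.2/' f.py
python3 -m pendant '[[0,0.0015,-0.0007,0,0],[0,0.0016,-0.0006,0,0]]' >/dev/null; python3 f.py &&
python3 -m pendant '[[0,0.0016,-0.0005,0,0],[0,0.0016,-0.0004,0,0]]' >/dev/null && python3 f.py &&
python3 -m pendant '[[0,0.0016,-0.0003,0,0],[0,0.0017,-0.0002,0,0]]' >/dev/null && python3 f.py &&
python3 -m pendant '[[0,0.0017,-0.0001,0,0],[0,0.0017,-0.0001,0,0]]' >/dev/null && python3 f.py &&
python3 -m pendant '[[0,0.0017,0,0,0],[0,0.0017,0.0001,0,0]]' >/dev/null && python3 f.py &&
python3 -m pendant '[[0,0.0017,0.0002,0,0],[0,0.0017,0.0003,0,0]]' >/dev/null && python3 f.py &&
python3 -m pendant '[[0,0.0016,0.0004,0,0],[0,0.0016,0.0005,0,0]]' >/dev/null && python3 f.py
```

```text
t16.95 theta -90.4 alpha 251.7 R 0.0317 Frad 0.64 Ftan -3.38 Fz 6.82 [ 3.37906306 -0.66048778  6.8221081 ]
t17.27 theta -96.4 alpha 257.7 R 0.0317 Frad -0.27 Ftan -3.32 Fz 6.92 [ 3.33042369 -0.10562874  6.91681   ]
t17.58 theta -102.4 alpha 263.7 R 0.0317 Frad -0.12 Ftan -3.64 Fz 6.74 [ 3.579774   -0.66349451  6.74007346]
t17.90 theta -108.6 alpha 269.9 R 0.0318 Frad -0.74 Ftan -3.33 Fz 6.82 [ 3.39629579 -0.35645875  6.81736921]
t18.22 theta -114.7 alpha 276.0 R 0.0318 Frad -0.66 Ftan -3.64 Fz 7.40 [ 3.58156795 -0.92262216  7.40224605]
t18.53 theta -120.8 alpha 282.1 R 0.0318 Frad -0.69 Ftan -3.57 Fz 6.93 [ 3.41871907 -1.23605928  6.92539502]
t18.85 theta -126.7 alpha 288.0 R 0.0318 Frad -1.18 Ftan -3.53 Fz 7.16 [ 3.53422296 -1.16045462  7.1573747 ]
```

```bash
python3 -m pendant '[[0,0.0016,0.0006,0,0],[0,0.0016,0.0006,0,0]]' >/dev/null; python3 f.py &&
python3 -m pendant '[[0,0.0015,0.0007,0,0],[0,0.0015,0.0008,0,0]]' >/dev/null && python3 f.py &&
python3 -m pendant '[[0,0.0014,0.0009,0,0],[0,0.0014,0.0009,0,0]]' >/dev/null && python3 f.py &&
python3 -m pendant '[[0,0.0013,0.001,0,0],[0,0.0013,0.0011,0,0]]' >/dev/null && python3 f.py &&
python3 -m pendant '[[0,0.0012,0.0012,0,0],[0,0.0012,0.0012,0,0]]' >/dev/null && python3 f.py &&
python3 -m pendant '[[0,0.0011,0.0013,0,0],[0,0.001,0.0013,0,0]]' >/dev/null && python3 f.py &&
python3 -m pendant '[[0,0.001,0.0014,0,0],[0,0.0009,0.0014,0,0]]' >/dev/null && python3 f.py
```

```text
t19.17 theta -132.8 alpha 294.1 R 0.0319 Frad -1.97 Ftan -3.68 Fz 6.34 [ 4.04154588 -1.05932995  6.335444  ]
t19.48 theta -138.8 alpha 300.1 R 0.0319 Frad -2.19 Ftan -3.58 Fz 6.09 [ 4.01105317 -1.24826708  6.08571922]
t19.80 theta -144.5 alpha 305.8 R 0.0319 Frad -2.57 Ftan -3.52 Fz 6.21 [ 4.13539418 -1.37603343  6.20746177]
t20.12 theta -150.3 alpha 311.6 R 0.0320 Frad -2.63 Ftan -3.59 Fz 5.88 [ 4.06075987 -1.82005634  5.88314808]
t20.43 theta -155.7 alpha 317.0 R 0.0320 Frad -2.67 Ftan -5.38 Fz 4.92 [ 4.64589573 -3.80767184  4.91769816]
```

```bash
python3 -m pendant '[[0.05,0,0,0,0],[0.05,0,0,0,0],[0.05,0,0,0,0],[0.05,0,0,0,0],[0.05,0,0,-0.01,0],[0.05,0,0,-0.03,0],[0.05,0,0,-0.035,0],[0.05,0,0,-0.035,0],[0.05,0.02,0.03,0,0],[0.05,0.02,0.03,0,0],[0.05,0,0,0,0],[0.05,0,0,0,0]]'
python3 look.py w8 finger_tip hole_next handle_mid; python3 -c "
import cv2;im=cv2.imread('pics/w8.png');cv2.imwrite('pics/w8c.png',cv2.resize(im[80:330,340:640],None,fx=2.4,fy=2.4))"
```

```text
t: 21.43
eef_pos: [0.4798, -0.0315, 0.3828]
tool_rot: [-0.0, 0.16, 0.987, 0.0]
contact_force: [-0.5, -0.4, 0.2]
gripper_width: 0.583
grasp_force: 0.0
[ 0.4798 -0.0315  0.3828] [-0.      0.1604  0.987   0.0004] 21.4333
finger_tip 0.71 [491.1 240.1] [0.611  0.1396 0.054 ]
hole_next 0.8 [488.  221.9] [0.5976 0.1469 0.034 ]
hole_next 0.34 [486.5 241.2] [0.6237 0.1419 0.034 ]
handle_mid 0.61 [252.5 240.9] [ 0.4998 -0.1025  0.105 ]
red [  63  100   36   71 1149] [ 80.1366 134.4761] [ 0.34   -0.2448  0.095 ] [ 0.348  -0.2173  0.125 ]
red [499 225  25  21 280] [511.675  234.0143] [0.5861 0.1443 0.095 ] [0.5653 0.1263 0.125 ]
red [234 226  30  34 546] [247.8187 241.1886] [ 0.5024 -0.1106  0.095 ] [ 0.4914 -0.0988  0.125 ]
```

View pics/w8c.png

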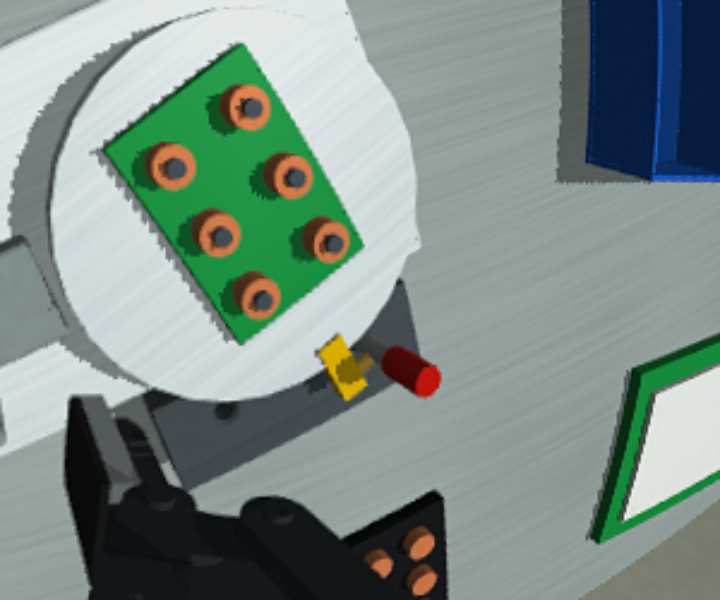

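The brass screw rests against the pin's shank at about (368, 358) in the crop. The pin stands upright in the next hole, and the robot is clear of everything.

```bash
python3 -c "
from station import bot
print(bot.hand_in())"
```

```text
the job is handed in; nothing more can be done
None
```

The job is handed in: the pin is pushed down to the bottom of the next hole, and I wound the handwheel about 2¼ turns until the screw touched it, then let go. From the rise in handle force at contact, I estimate the screw presses on the pin with about 8 N. The hand-in returned no verdict.

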